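# Load a cupping tester and back the die cap off a quarter turn

## Task

Load the cupping tester for a test: slide the sheet-metal strip from its wooden block end-on into the slot in the front of the tester until it is fully home against the stop, and let go of it. Then screw the knurled die cap on top clockwise until it bottoms out, back it off a quarter turn so that the sheet is free to draw, and finish still gripping the cap there, holding it steady while I crank the punch up. Leave the other things on the bench where they are.

Things in the scene. Friction and masses are not known exactly. Their poses are not given: they have to be found in the camera images.
- tester: Bench cupping tester, fixed to the bench: cream casting 180 x 150 mm (26 mm high on 10 mm feet), on it an upright drum 110 mm in diameter reaching 112 mm, and a steel collar 94 mm in diameter whose top is 118 mm above the bench. A black handwheel stands out at the back (+x) to 117 mm from the axis, up to 107 mm high. Origin: on the bench under the drum's axis; z up; x runs from the slotted front to the back, the direction in which the strip goes in.
- slot_mouth (a point): Middle of the slot's floor where it opens in the drum's front, 75 mm up, 55 mm from the drum's axis. The slot is level, 44 mm wide, 9 mm high, 90 mm deep; flared guide plates stand 16 mm out beside it (60 mm apart at the front). A steel tongue 24 mm wide carries on the slot's floor to 50 mm in front of the drum, on a thin web, to bear the strip; beside it is open air.
- slot_stop (a point): Middle of the slot's floor at its closed end, on the stop face, 90 mm behind slot_mouth; axes as the tester's. A strip fully home has its front end on this face and half its length standing out of the drum.
- strip: Loose aluminium strip 180 x 40 x 3 mm, about 60 g, lying flat on the wooden block, overhanging it by about 8 mm on each long side. Origin: centre of its underside; x along its length (either end may go in first), z up. To carry and insert it, grip it across its 40 mm width near one end.
- rest: Wooden block 120 x 24 x 26 mm (x, y, z), fixed to the bench, under the middle of the strip. Origin: centre of its underside. It may stand to the left or the right of the tester.
- die_cap: Knurled steel die cap on top of the tester: a cylinder 60 mm in diameter and 36 mm high, with a dark sight hole in its top face, threaded into the head and already started on its thread. Origin: centre of its underside, 6 mm above the collar (124 mm above the bench) when bottomed out, higher when unscrewed (3 mm per turn). x, y turn with it.
- cap_grip (a point): Point on the cap's axis 23 mm above its underside (147 mm above the bench when bottomed out), the height to grip it: 29 mm above the collar.
- cap_turn (a joint): Turn of the cap in rad: 0 = bottomed out (a hard stop), growing anticlockwise seen from above, as it is unscrewed. It starts between 2.5 and 4.3. Thread friction 0.15 N m: it stays where it is left. A dark line on the cap's top rim points to the matching line on the collar, at the slotted front, when the value is 0.
- grease_jar: Bystander: loose white jar with black lid, 60 mm in diameter, 70 mm high, on the other side of the tester from the wooden block. Origin: centre of its underside.
- test_block: Bystander: loose round steel hardness reference block, 64 mm in diameter, 15 mm high, right of the tester and further from the robot. Origin: centre of its underside.
- cupped_piece: Bystander: loose square sheet 90 x 90 x 3 mm with a dome 11 mm high in its middle, left of the tester and further from the robot. Origin: centre of its underside.
There are look-alikes about, which are no part of the job. Leave any pink look-alike of the tester alone.

How it is judged (in metres and radians):
On the way, in this order (a step that is already met when the one before it is completed fails the run):
1. the strip is fully home in the slot and let go (x of strip in the frame of slot_stop above -0.095 m and y of strip in the frame of slot_stop between -0.006 and 0.006 m and z of strip in the frame of slot_stop between -0.004 and 0.007 m and angle between the x axis of strip and the x axis of tester, either way round below 0.08 rad and contact force between strip and the fingers below 0.1 N), for 0.2 s.
2. the cap is screwed down until it bottoms out (value of joint cap_turn below 0.08 rad), for 0.1 s.
At the end, for the whole second after the job is handed in: The cap stands a quarter turn (1.57 rad, within 0.3 rad) back from its bottomed position, still, and the fingers still grip it (more than 3 N, grasp point within 30 mm of cap_grip); the strip lies in the slot, its end within 5 mm of the stop, and is not held (value of joint cap_turn between 1.27 and 1.87 rad and velocity of joint cap_turn between -0.1 and 0.1 rad/s and contact force between the fingers and die_cap above 3 N and distance between the grasp point and cap_grip below 0.03 m and x of strip in the frame of slot_stop above -0.095 m and y of strip in the frame of slot_stop between -0.006 and 0.006 m and z of strip in the frame of slot_stop between -0.004 and 0.007 m and angle between the x axis of strip and the x axis of tester, either way round below 0.08 rad); the arm keeps its last pose, push and grip.
It fails at once if the grease jar, the test block or the cupped piece is shifted by more than 30 mm (distance of any of grease_jar, test_block, cupped_piece from where it was at the start of the episode above 0.03 m).
It also fails if it takes over 64 s, if anything falls off the work surface, if the arm or the gripper's body presses on something with over 40 N, if the wrist force passes 120 N, or if a joint passes its speed limit or range.

## Robot

A 7-joint arm with a two-finger parallel gripper is mounted at the origin on the work surface. World frame = base frame: x ahead of the robot, y to its left, z up, the work surface at z = 0. Lengths are in m, angles in degrees, forces in N, time in s.
With the tool pointing down it reaches from about 0.425 to 0.875 m from the base axis. Payload 4.7 kg.
Tool frame: the origin (TCP) lies at the very end of the fingers, on their centre line; the grasp point (between the pads) lies 19 mm behind it; z points along the fingers, y is the line along which they close (so a half turn about z gives the same grasp; the last joint's range is limited). The gripper opens to 87 mm and grips with 3 to 60 N. Pads are 19 mm wide; open, the fingers measure 117 mm over their backs; the gripper's body (75 mm by 190 mm) begins 51 mm behind the grasp point.
Start: joints at [-72.645, 18.392, -4.016, 83.108, 1.295, 78.541, -3.26], TCP at [0.185, 0.623, 0.223] pointing down, gripper open.
Joint ranges: [-163.93, 163.93], [-17.29, 119.83], [-79.2, 71.16], [3.27, 140.29], [-89.18, 269.18], [5.43, 117.66], [-154.24, 154.24]. Speed limits (degrees/s): [147.25, 147.25, 180, 180, 180, 180, 180].

## Interface

Orientations are given as [roll, pitch, yaw] about the fixed x, y, z axes, in that order (R = Rz(yaw) Ry(pitch) Rx(roll)).
In Python, from cell import telemetry, cams, env gives the robot as it stands.
- The arm moves only by the tool arm_command, never from a script. Its argument "series" is text: rows parted by semicolons, each of 5 numbers parted by spaces: the shift along the tool's x, y, z in mm, then the turn about the tool's z in rad, then the closure in counts, from 0 (fully open) to 255 (shut). A call has 1 to 20 rows; each row shifts and turns the commanded pose from where the row before left it, along the tool's axes as they then stand; what a row does not reach is not made up. A row lasts 1/12 s, in which the tool goes at most 41.7 mm and 7.16 degrees, less where a joint would pass 70% of its speed; a pose out of reach is approached as far as the arm can. A call is refused whole if a number of a shift passes 41.7 or a number of a turn 0.125, either way. A call with a gripper value outside its range is refused whole. The fingers move at their own pace and stop on an object; "squeeze" is the grip in N (left out, the last holds). Time passes only in rows, so rows that do not move let the fingers close. It gives the time, the measured TCP pose, the force, the opening and the grip force at its end, in the units of the state.
- telemetry.get_obs(): the state, without advancing time (a new reading comes with each control period).
- cams.read_camera(name): name is "scene" or "top" or "wrist"; returns the picture (384x512x3 uint8, blue, green, red); there is no depth.
- cams.calibration(name): a dict with "K" (3x3 intrinsics, pixels), "origin" and "rotation" of the camera in the world; the wrist camera has in their place "hand_eye" (4x4, takes a point from camera to tool coordinates, whose origin is the TCP and whose axes are the flange's). Camera axes: x right, y down, z forward; pixel columns grow to the right and rows downward; lengths in m; the calibration is good to about 2 mm. A picture is of the moment at which its call begins: read the wrist's pose just before it. calibration takes no time and is no camera call.
- env.sign_off(): hands the job in; it is judged then, once.
The state is a dict: "time_s": time; "qpos": joint angles; "joint_velocities": joint speeds; "effort": joint torques, N m; "tool_pos": TCP position; "tool_rot": TCP orientation; "force": force on the tool from outside, world axes, zero at the start; "wrist_torque": the same for the moment, N m; "grip_width": finger opening in m; "grasp_force": force on a finger pad.
Only numpy, scipy, OpenCV 4.12 (cv2) and the standard library are available. Lean on these libraries where they do the work, as an engineer would, in place of code of your own. Each camera call takes 0.05 s, during which the arm holds its last target. There are 200 camera calls.

## Working session

There is one attempt and no reset: what is moved stays moved. The work goes in short steps, Python scripts to look and compute and a tool call to move; the robot and the scene stay as the last step left them, time stands still between calls to the robot, and variables do not carry over. Pictures are saved under pics/ and viewed, at most 10 in all, crops included, and the job is handed in when it is done.

Besides the shell and the picture viewer there is one more tool, called by a JSON object that holds its "name" and its "arguments". arm_command: Moves the arm, as the interface text tells. Its arguments: {"type":"object","properties":{"series":{"type":"string"},"squeeze":{"type":"number"}},"required":["series"]}

```bash
ls; mkdir -p pics; python3 - <<'E'
from cell import telemetry,cams
import cv2,json,numpy as np
print(telemetry.get_obs())
for n in ['scene','top']:
    cv2.imwrite(f'pics/{n}0.png',cams.read_camera(n)); 
for n in ['scene','top','wrist']: print(n,cams.calibration(n))
E
```

```text
pics
{'time_s': 0.0, 'qpos': array([-72.64513924,  18.43912942,  -4.01736844,  83.17413624,
         1.2957416 ,  78.54134973,  -3.25967504]), 'joint_velocities': array([ 0.00382719, -0.00046293, -0.06240259, -0.10892683,  0.07518252,
       -0.05542382,  0.03099489]), 'effort': array([ 3.05888825e-04, -4.91278481e+01, -4.04152488e-01, -3.12538218e+01,
       -6.41285232e-02,  4.35017352e-02,  1.74202332e-04]), 'tool_pos': array([0.18499812, 0.62254173, 0.22146769]), 'tool_rot': array([-1.79890677e+02,  5.89800070e-03,  1.63457094e+02]), 'force': array([ 0.65552755, -0.71260499,  0.51208538]), 'wrist_torque': array([-6.79751088e-05,  2.61964137e-02, -1.81811129e-03]), 'grasp_force': 0.0, 'grip_width': 0.08711839429966287}
scene {'K': array([[395.65268676,   0.        , 258.28357294],
       [  0.        , 395.65268676, 197.40603315],
       [  0.        ,   0.        ,   1.        ]]), 'origin': array([1.25286077, 0.45563317, 0.91259319]), 'rotation': array([-1.35069366e+02, -1.12672612e-01,  1.18077437e+02])}
top {'K': array([[415.21644677,   0.        , 253.58404376],
       [  0.        , 415.21644677, 187.52900635],
       [  0.        ,   0.        ,   1.        ]]), 'origin': array([0.31273911, 0.05931358, 1.22751501]), 'rotation': array([-169.59474008,    1.55362162,  -89.0802429 ])}
wrist {'K': array([[328.68575181,   0.        , 254.72446492],
       [  0.        , 328.68575181, 191.67595919],
       [  0.        ,   0.        ,   1.        ]]), 'hand_eye': array([[ 6.17671436e-04, -9.64304957e-01, -2.64793445e-01,
         7.23335975e-02],
       [ 9.99999809e-01,  5.99601910e-04,  1.49067978e-04,
        -4.95752562e-04],
       [ 1.50236655e-05, -2.64793487e-01,  9.64305143e-01,
        -1.61823584e-01],
       [ 0.00000000e+00,  0.00000000e+00,  0.00000000e+00,
         1.00000000e+00]])}
```

View pics/scene0.png

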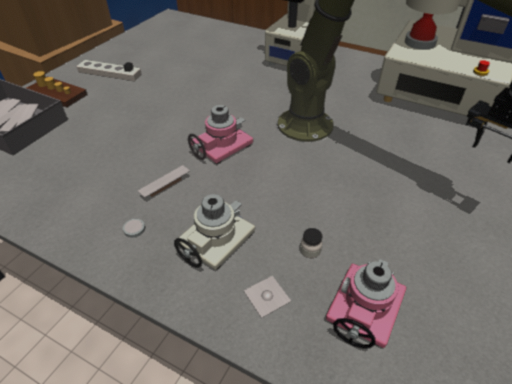

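View pics/top0.png

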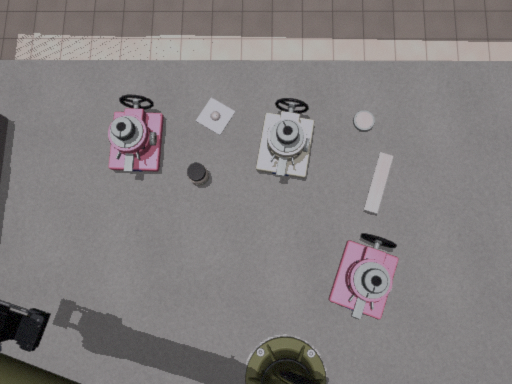

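The scene shot shows the robot at the back, a cream tester at (214,225), pink look-alikes at (220,135) and (367,300), the strip at (164,182), the jar at (312,242), the test block at (134,228) and the cupped piece at (267,296). In the top view these are the cream tester at (286,140), pink ones at (135,138) and (365,280), the strip at (379,183), and the jar at (197,173). Only the cream one at (286,140) fits the description, because its casting is cream.

```bash
cat > h.py <<'E'
import numpy as np,cv2
from scipy.spatial.transform import Rotation as Ro
from cell import telemetry,cams
def pose(name,obs=None):
    c=cams.calibration(name)
    if name!='wrist': return c['K'],np.array(c['origin']),Ro.from_euler('xyz',c['rotation'],degrees=True).as_matrix()
    o=obs or telemetry.get_obs(); Rt=Ro.from_euler('xyz',o['tool_rot'],degrees=True).as_matrix(); H=c['hand_eye']
    return c['K'],o['tool_pos']+Rt@H[:3,3],Rt@H[:3,:3]
def cast(P,uv,z):
    K,o,R=P; uv=np.atleast_2d(uv).astype(float)
    d=(R@np.linalg.inv(K)@np.c_[uv,np.ones(len(uv))].T).T
    return o+d*((z-o[2])/d[:,2])[:,None]
def proj(P,X):
    K,o,R=P; p=(K@R.T@(np.atleast_2d(X)-o).T).T
    return p[:,:2]/p[:,2:]
E
python3 - <<'E'
from h import *
im=cv2.imread('pics/top0.png'); P=pose('top')
hsv=cv2.cvtColor(im,cv2.COLOR_BGR2HSV)
def rect(mask):
    cs=cv2.findContours(mask,0,1)[0]; c=max(cs,key=cv2.contourArea); return c
m=np.zeros(im.shape[:2],np.uint8); m[145:220,355:400]=(im[145:220,355:400].min(2)>135)*255
c=rect(m)[:,0]; X=cast(P,c,0.029)[:,:2].astype(np.float32); r=cv2.minAreaRect(X); print('strip',r)
# rest pixel value stats
print(im[140,286],im[170,265],im[183,379])
m=np.zeros(im.shape[:2],np.uint8); s=im[105:180,250:320].astype(int); m[105:180,250:320]=(s.min(2)>150)*255
c=rect(m)[:,0]; X=cast(P,c,0.036)[:,:2].astype(np.float32); print('cast',cv2.minAreaRect(X))
a=cv2.resize(im[90:190,240:330],None,fx=5,fy=5,interpolation=cv2.INTER_CUBIC)
sc=cv2.imread('pics/scene0.png'); b=cv2.resize(sc[185:272,165:265],(400,348),interpolation=cv2.INTER_CUBIC)
o=np.zeros((500,800,3),np.uint8); o[:,:450]=a; o[:348,450:800]=b[:,:350]; cv2.imwrite('pics/c1.png',o)
E
```

```text
strip ((0.5556804537773132, -0.2693414092063904), (0.05240396037697792, 0.18533173203468323), 73.38630676269531)
[125 123 121] [119 128 130] [173 172 177]
cast ((0.672336757183075, 0.0032890960574150085), (0.1459878385066986, 0.20438890159130096), 80.9822998046875)
```

View pics/c1.png

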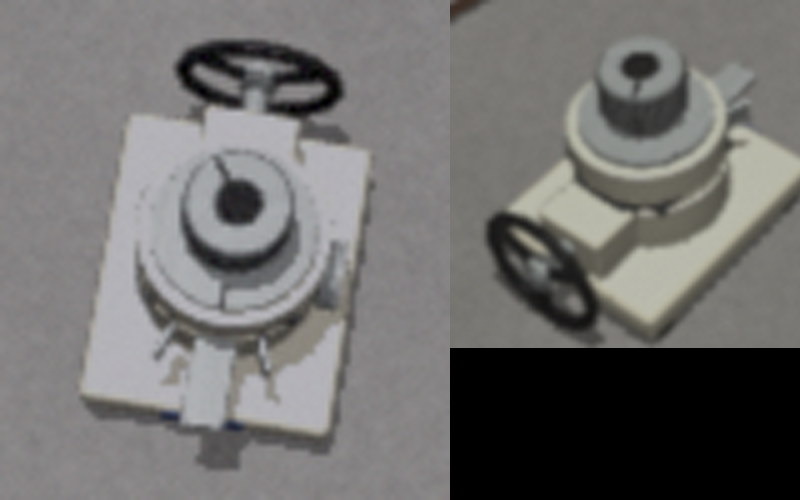

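The crop confirms the cream casting with its tongue towards the robot and the handwheel at the back. In the top view the hole is at about (287.6,130.4) and the cap's mark points to the back, left of it. The collar's mark is at about (284.4,149).

```bash
cat >> h.py <<'E'
def go(xyz,yaw,obs=None):
    o=obs or telemetry.get_obs(); R=Ro.from_euler('xyz',o['tool_rot'],degrees=True).as_matrix()
    d=R.T@(np.array(xyz)-o['tool_pos'])*1000
    dy=(yaw-o['tool_rot'][2]+180)%360-180
    print('shift tool mm',d.round(1),'turn rad',round(-np.radians(dy),3),'min rows',int(np.ceil(max(np.linalg.norm(d)/41.7,abs(dy)/7.16))))
E
python3 - <<'E'
from h import *
P=pose('top'); f=lambda x,y:(240+x/5-.4,90+y/5-.4)
C=cast(P,[f(130,115),f(370,152),f(328,430),f(82,395)],.036)[:,:2]; print(C.round(4))
print('len',np.linalg.norm(C[0]-C[3]),np.linalg.norm(C[1]-C[2]),np.linalg.norm(C[0]-C[1]),np.linalg.norm(C[3]-C[2]))
for a,b in [(3,0),(2,1)]: d=C[b]-C[a]; print('yaw',np.degrees(np.arctan2(d[1],d[0])))
print('centre',C.mean(0))
h=cast(P,f(238,202),.1616)[0]; print('axis by hole',h)
print('collar mark',cast(P,[f(222,308),f(222,285)],.118))
m=cast(P,f(218,155),.1616)[0]; print('mark dir',np.degrees(np.arctan2(*(m-h)[[1,0]])), m-h)
t=cast(P,[f(205,345),f(205,425)],.075)[:,:2]; print('tongue',t, np.degrees(np.arctan2(*(t[0]-t[1])[::-1])))
print('pink wheel',cast(P,[(361,237),(395,245),(378,238)],.1)[:,:2], 'jar',cast(P,(197,170),.07))
print('pink cap',cast(P,(377,281),.16))
# scene view check: axis point
sc=pose('scene'); print('scene proj cap top centre',proj(sc,h), 'strip ctr',proj(sc,[.5557,-.2693,.029]))
E
```

```text
[[ 0.7612  0.0626]
 [ 0.7387 -0.0814]
 [ 0.5682 -0.0553]
 [ 0.5878  0.0889]]
len 0.17543718669967898 0.17254385174672698 0.1457529945342243 0.14552774360079704
yaw -8.64257169703471
yaw -8.723110482519123
centre [0.66398785 0.00370151]
axis by hole [0.66537959 0.003987   0.1616    ]
collar mark [[0.61877632 0.01043917 0.118     ]
 [0.63190579 0.01047652 0.118     ]]
mark dir 22.28185623602006 [0.02625632 0.01075879 0.        ]
tongue [[0.60872669 0.01817197]
 [0.56202373 0.0179703 ]] 0.24740700815061148
pink wheel [[ 0.38755169 -0.19735187]
 [ 0.36758894 -0.28684786]
 [ 0.38553293 -0.24252616]] jar [[0.57415592 0.25729585 0.07      ]]
pink cap [[ 0.27500659 -0.2199806   0.16      ]]
scene proj cap top centre [[211.65967128 202.22385067]] strip ctr [[162.99148548 181.15109025]]
```

```bash
python3 - <<'E'
from h import *
o=telemetry.get_obs()
go([.5,.3,.22],163.4,o)
o2=dict(o); o2['tool_pos']=np.array([.5,.3,.22]); o2['tool_rot']=[180,0,163.4]
go([.483,-.2476,.16],163.4,o2)
E
```

```text
shift tool mm [-393.8 -219.6    2. ] turn rad 0.001 min rows 11
shift tool mm [-140.2 -529.6   60. ] turn rad -0.0 min rows 14
```

{"name": "arm_command", "arguments": {"series": "-32.8 -18.3 0 0 0;-32.8 -18.3 0 0 0;-32.8 -18.3 0 0 0;-32.8 -18.3 0 0 0;-32.8 -18.3 0 0 0;-32.8 -18.3 0 0 0;-32.8 -18.3 0 0 0;-32.8 -18.3 0 0 0;-32.8 -18.3 0 0 0;-32.8 -18.3 0 0 0;-32.8 -18.3 0 0 0;-32.8 -18.3 0 0 0"}}

```text
time_s: 1.1
tool_pos: [0.5007, 0.2988, 0.2223]
tool_rot: [-180.0, -0.0, 163.5]
force: [0.1, 1.1, 0.1]
grip_width: 0.0871
grasp_force: 0.0
```

{"name": "arm_command", "arguments": {"series": "-9.3 -35.3 0 0 0;-9.3 -35.3 0 0 0;-9.3 -35.3 0 0 0;-9.3 -35.3 0 0 0;-9.3 -35.3 0 0 0;-9.3 -35.3 0 0 0;-9.3 -35.3 0 0 0;-9.3 -35.3 0 0 0;-9.3 -35.3 5 0 0;-9.3 -35.3 10 0 0;-9.3 -35.3 10 0 0;-9.3 -35.3 10 0 0;-9.3 -35.3 10 0 0;-9.3 -35.3 10 0 0;-9.3 -35.3 5 0 0;0 0 0 0 0;0 0 0 0 0;0 0 0 0 0"}}

```text
time_s: 2.6
tool_pos: [0.4828, -0.2461, 0.1622]
tool_rot: [180.0, -0.1, 163.5]
force: [-0.8, 0.1, -0.9]
grip_width: 0.0871
grasp_force: 0.0
```

```bash
python3 - <<'E'
from h import *
o=telemetry.get_obs(); im=cams.read_camera('wrist'); P=pose('wrist',o); cv2.imwrite('pics/w1.png',im)
print(o['time_s'],o['tool_pos'],o['tool_rot'],o['qpos'])
d=np.array([np.cos(np.radians(163.4)),np.sin(np.radians(163.4))]); n=np.array([-d[1],d[0]]); c=np.array([.5557,-.2693])
print(proj(P,[[*(c+a*d+b*n),.029] for a in(-.09,.09) for b in(-.02,.02)]).round(0))
E
```

```text
2.6 [ 0.48275101 -0.24608209  0.16216308] [ 1.79963228e+02 -5.47646221e-02  1.63450690e+02] [-12.563637     8.49549748  40.33413881 104.41915523  -5.89646966
  69.24689924 103.01125022]
[[272. 336.]
 [235. 336.]
 [276. 168.]
 [232. 168.]]
```

View pics/w1.png

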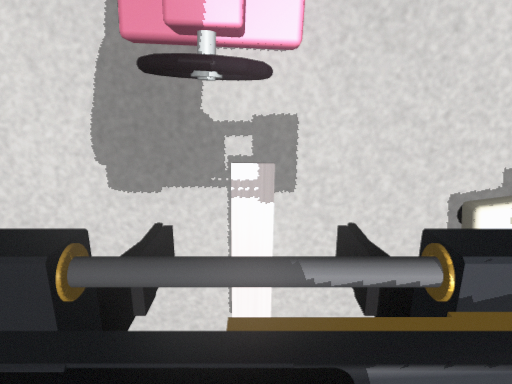

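The wrist view shows the strip's near end at row 163, columns 231–275, just in front of the pink look-alike's handwheel at (205,68). That is about 4 mm further towards the robot than predicted, and in line sideways.

```bash
python3 - <<'E'
from h import *
o=telemetry.get_obs(); P=pose('wrist',o); im=cv2.imread('pics/w1.png')
g=im.min(2).astype(int)
for r in (166,172,185,200,212): print(r,g[r,222:284:1].tolist()) if r==185 else None
E0=cast(P,[(231,163.5),(275,163.5),(231.5,215),(274,215)],.029); print(E0, np.linalg.norm(E0[0]-E0[1]))
a=(E0[0]+E0[1])/2;b=(E0[2]+E0[3])/2; d=(a-b)[:2]; print('yaw',np.degrees(np.arctan2(d[1],d[0])))
y=163.4; u=np.array([np.cos(np.radians(y)),np.sin(np.radians(y))]); gp=a[:2]-.014*u; print('grip',gp)
go([*gp,.0085],y,o)
E
```

```text
185 [134, 136, 135, 134, 134, 134, 134, 133, 132, 169, 183, 183, 182, 179, 179, 183, 187, 187, 181, 181, 182, 184, 183, 184, 181, 184, 180, 180, 180, 181, 182, 182, 185, 186, 182, 183, 183, 184, 184, 187, 185, 180, 179, 180, 183, 182, 184, 182, 180, 178, 176, 179, 157, 139, 137, 137, 138, 136, 138, 136, 136, 134]
[[ 0.45982409 -0.26123307  0.029     ]
 [ 0.47114157 -0.22283075  0.029     ]
 [ 0.50722103 -0.27568288  0.029     ]
 [ 0.51863756 -0.23696703  0.029     ]] 0.040035279271560635
yaw 163.23529243739532
grip [ 0.47889935 -0.24603154]
shift tool mm [  3.9  -2.1 153.9] turn rad 0.003 min rows 4
```

{"name": "arm_command", "arguments": {"series": "1.3 -0.7 35 0 0;1.3 -0.7 35 0 0;1.3 -0.7 35 0 0;0 0 25 0 0;0 0 15 0 0;0 0 8 0 0;0 0 0 0 0;0 0 0 0 255;0 0 0 0 255;0 0 0 0 255;0 0 0 0 255;0 0 0 0 255;0 0 0 0 255;0 0 0 0 255;0 0 0 0 255", "squeeze": 50}}

```text
time_s: 3.9
tool_pos: [0.4785, -0.2477, 0.0096]
tool_rot: [180.0, 0.0, 163.5]
force: [0.8, 0.8, -0.7]
grip_width: 0.0418
grasp_force: 0.0
```

{"name": "arm_command", "arguments": {"series": "0 0 0 0 255;0 0 0 0 255;0 0 0 0 255;0 0 0 0 255"}}

```text
time_s: 4.23
tool_pos: [0.4785, -0.2477, 0.0096]
tool_rot: [180.0, 0.0, 163.5]
force: [-0.7, 0.1, 0.9]
grip_width: 0.0381
grasp_force: 50.0
```

{"name": "arm_command", "arguments": {"series": "0 0 -10 0 255;0 0 -25 0 255;0 0 -35 0 255;0 0 -30 0 255;0 0 -20 0 255;0 0 0 0 255"}}

```text
time_s: 4.73
tool_pos: [0.4813, -0.2494, 0.1348]
tool_rot: [180.0, 0.5, 163.4]
force: [1.5, 0.4, -0.1]
grip_width: 0.0381
grasp_force: 50.0
```

```bash
python3 - <<'E'
from h import *
go([.4317,.0397,.13],171.3)
E
```

```text
shift tool mm [130.  262.9   3.8] turn rad -0.137 min rows 8
```

{"name": "arm_command", "arguments": {"series": "6 12 0 0 255;10.8 21.9 0 0 255;10.8 21.9 0 0 255;10.8 21.9 0 0 255;10.8 21.9 0 0 255;10.8 21.9 0 0 255;10.8 21.9 0 0 255;10.8 21.9 0 0 255;10.8 21.9 0 0 255;10.8 21.9 0 0 255;10.8 21.9 0 0 255;10.8 21.9 0 0 255;6 12 0 0 255;4 8 0 0 255;0 0 0 -0.045 255;0 0 0 -0.046 255;0 0 0 -0.046 255;0 0 0 0 255;0 0 0 0 255;0 0 0 0 255"}}

```text
time_s: 6.4
tool_pos: [0.4269, 0.0519, 0.1294]
tool_rot: [-180.0, -0.0, 171.2]
force: [-0.4, 0.4, 0.5]
grip_width: 0.0384
grasp_force: 50.0
```

```bash
python3 - <<'E'
from h import *
o=telemetry.get_obs(); print(o['tool_pos'],o['tool_rot'],o['qpos'].round(0)); go([.4317,.0397,.09],171.3,o)
im=cams.read_camera('wrist'); t=cams.read_camera('top'); s=cams.read_camera('scene')
cv2.imwrite('pics/t2.png',t); cv2.imwrite('pics/w2.png',im); cv2.imwrite('pics/s2.png',s)
P=pose('top'); g=np.array([o['tool_pos'][0],o['tool_pos'][1]])
a=cv2.resize(t[105:255,210:360],(600,600),interpolation=cv2.INTER_CUBIC)
cv2.imwrite('pics/c2.png',a)
E
```

```text
[0.4268701  0.05186044 0.12935216] [-1.79989081e+02 -2.11008645e-02  1.71194979e+02] [-34.  -6.  22. 120.   2.  65.  69.]
shift tool mm [ -6.6 -11.3  39.4] turn rad -0.002 min rows 1
```

View pics/c2.png

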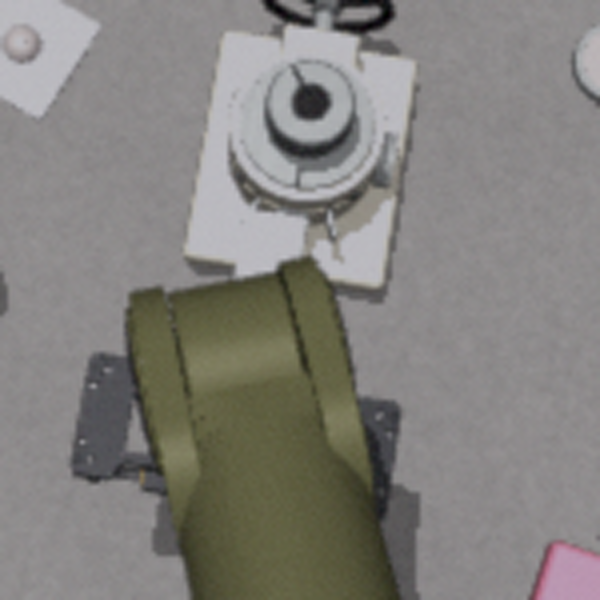

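The top crop shows the gripper in front of the tester. The strip's tip runs to about (300,235) in the crop, on the slot side, and the cap mark is unchanged.

{"name": "arm_command", "arguments": {"series": "-3.3 -5.6 5 0 255;-3.3 -5.7 10 0 255;0 0 15 0 255;0 0 15 0 255;0 0 12 0 255;0 0 7 0 255;0 0 3 0 255;0 0 0 0 255;0 0 0 0 255;0 0 0 0 255"}}

```text
time_s: 7.38
tool_pos: [0.4325, 0.0401, 0.0632]
tool_rot: [180.0, 0.1, 171.3]
force: [-0.8, 0.2, -0.3]
grip_width: 0.0382
grasp_force: 50.0
```

```bash
python3 - <<'E'
from h import *
o=telemetry.get_obs(); print(o['tool_pos'],o['tool_rot'],o['force'],o['wrist_torque'])
t=cams.read_camera('top'); s=cams.read_camera('scene')
A=np.array([.665,.004]); y=np.radians(-8.7); u=np.array([np.cos(y),np.sin(y)]); n=np.array([-u[1],u[0]])
d=o['tool_pos'][:2]-A; print('along',d@u,'lat',d@n)
for nm,im in(('top',t),('scene',s)):
    P=pose(nm); q=proj(P,[[*(o['tool_pos'][:2]+.166*u+b*n),o['tool_pos'][2]+.0179+.0015] for b in(-.02,.02)]); m=proj(P,[[*(A-.055*u),.075]]); print(nm,q.round(1),m.round(1))
a=cv2.resize(t[125:185,255:315],(400,400),interpolation=cv2.INTER_CUBIC); b=cv2.resize(s[170:240,195:265],(400,400),interpolation=cv2.INTER_CUBIC)
cv2.imwrite('pics/c3.png',np.hstack([a,b]))
E
```

```text
[0.43248948 0.04012707 0.06317253] [1.79966546e+02 7.00887407e-02 1.71296055e+02] [-0.8076863   0.17495354 -0.33554028] [ 0.00382279  0.01546048 -0.0205038 ]
along -0.23529983848044672 lat 0.0005416606811513402
top [[288.8 163.2]
 [274.8 161. ]] [[282.7 158. ]]
scene [[224.8 204.6]
 [235.4 210.6]] [[226.9 212.2]]
```

View pics/c3.png

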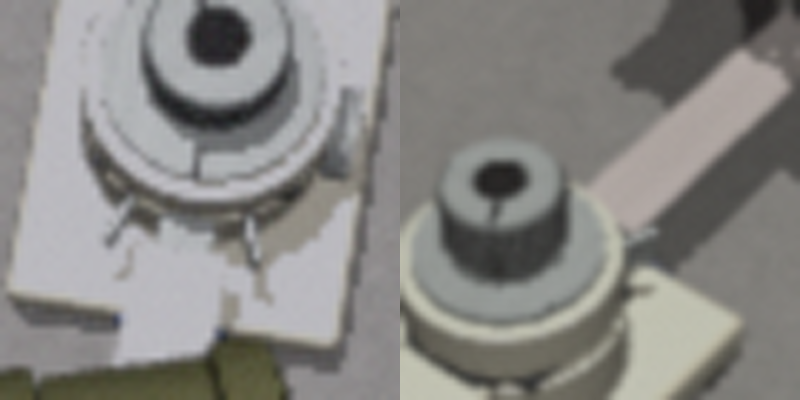

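The crops show the strip's tip between the two guide plates: plate ends at about (108,243) and (258,268) in the crop, strip edges at about 135 and 228. It is level and centred to a millimetre or so.

{"name": "arm_command", "arguments": {"series": "0 0 1.5 0 255;0 0 1 0 255;-4 0 0 0 255;-6 0 0 0 255;-6 0 0 0 255;-6 0 0 0 255;-6 0 0 0 255;-4 0 0 0 255;0 0 0 0 255"}}

```text
time_s: 8.23
tool_pos: [0.4646, 0.035, 0.0601]
tool_rot: [-180.0, 0.0, 171.3]
force: [1.2, 0.3, 0.0]
grip_width: 0.0382
grasp_force: 50.0
```

{"name": "arm_command", "arguments": {"series": "-5 0 0 0 255;-7 0 0 0 255;-7 0 0 0 255;-7 0 0 0 255;-7 0 0 0 255;-7 0 0 0 255;-7 0 0 0 255;-7 0 0 0 255;-5 0 0 0 255;-3 0 0 0 255;0 0 0 0 255"}}

```text
time_s: 9.15
tool_pos: [0.5254, 0.0257, 0.0601]
tool_rot: [-180.0, 0.0, 171.3]
force: [0.7, -0.6, 0.2]
grip_width: 0.0379
grasp_force: 50.0
```

{"name": "arm_command", "arguments": {"series": "-2 0 0 0 255;-2 0 0 0 255;-2 0 0 0 255;-1 0 0 0 255;-1 0 0 0 255;0 0 0 0 255"}}

```text
time_s: 9.65
tool_pos: [0.5328, 0.0247, 0.0601]
tool_rot: [180.0, 0.0, 171.3]
force: [0.4, -0.3, -0.8]
grip_width: 0.0381
grasp_force: 50.0
```

{"name": "arm_command", "arguments": {"series": "-1 0 0 0 255;-1 0 0 0 255;-1 0 0 0 255;0 0 0 0 255"}}

```text
time_s: 9.98
tool_pos: [0.5342, 0.0244, 0.0595]
tool_rot: [-180.0, -0.2, 171.3]
force: [-3.5, 0.5, 0.4]
grip_width: 0.038
grasp_force: 50.0
```

{"name": "arm_command", "arguments": {"series": "-1 0 0 0 255;-1 0 0 0 255;0 0 0 0 255;0 0 0 0 255"}}

```text
time_s: 10.32
tool_pos: [0.5343, 0.0244, 0.0587]
tool_rot: [-180.0, -0.4, 171.3]
force: [-7.2, 1.3, -0.1]
grip_width: 0.0382
grasp_force: 50.0
```

{"name": "arm_command", "arguments": {"series": "2 0 0 0 255;0 0 1 0 255;0 0 0 0 255;0 0 0 0 0;0 0 0 0 0;0 0 0 0 0;0 0 0 0 0;0 0 0 0 0;0 0 0 0 0;0 0 0 0 0;0 0 0 0 0;0 0 0 0 0"}}

```text
time_s: 11.32
tool_pos: [0.5357, 0.0242, 0.0591]
tool_rot: [180.0, 0.0, 171.3]
force: [-0.1, 0.3, -0.8]
grip_width: 0.085
grasp_force: 0.0
```

```bash
python3 - <<'E'
from h import *
o=telemetry.get_obs(); print(o['tool_pos'],o['tool_rot'],o['force'],o['grip_width'],o['grasp_force'])
w=cams.read_camera('wrist'); s=cams.read_camera('scene'); P=pose('wrist',o)
A=np.array([.665,.004]); y=np.radians(-8.7); u=np.array([np.cos(y),np.sin(y)]); n=np.array([-u[1],u[0]])
X=[[*(A-.145*u+b*n),.078] for b in(-.02,.02)]
print('strip tail if home: wrist',proj(P,X).round(0),'scene',proj(pose('scene'),X).round(1))
b=cv2.resize(s[160:240,195:275],(384,384),interpolation=cv2.INTER_CUBIC)
cv2.imwrite('pics/c4.png',cv2.resize(np.hstack([w,b]),(800,343)))
E
```

```text
[0.53572476 0.02423151 0.05910401] [1.79993465e+02 1.45296865e-02 1.71301482e+02] [-0.14955266  0.32884639 -0.77033305] 0.08498183018250766 0.0
strip tail if home: wrist [[212. 231.]
 [298. 231.]] scene [[240.9 191.1]
 [251.4 196.7]]
```

View pics/c4.png

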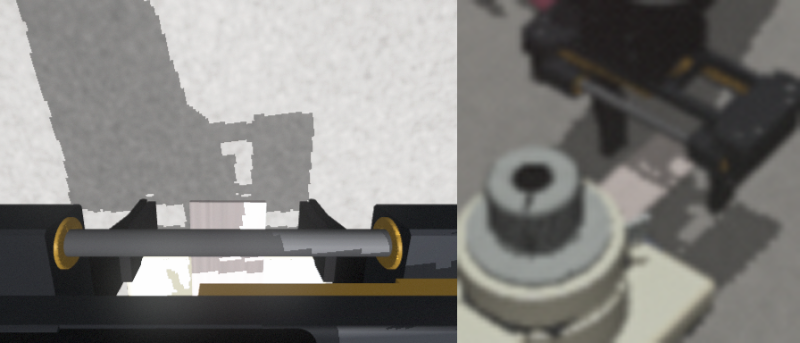

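The wrist view shows the freed strip between the open fingers, lying straight. Its tail is at row 225 (columns 213–298), against 231 predicted for home, so up to 3 mm short or within the calibration error. I'll nudge the tail with closed fingers to make sure.

{"name": "arm_command", "arguments": {"series": "8 0 0 0 0;12 0 0 0 0;12 0 0 0 0;8 0 -4 0 255;0 0 0 0 255;0 0 0 0 255;0 0 0 0 255;0 0 0 0 255;0 0 0 0 255;0 0 0 0 255;0 0 0 0 255;0 0 0 0 255;0 0 0 0 255;0 0 0 0 255;0 0 0 0 255;0 0 0 0 255;0 0 0 0 255;0 0 0 0 255", "squeeze": 20}}

```text
time_s: 12.92
tool_pos: [0.4961, 0.0303, 0.0631]
tool_rot: [180.0, 0.0, 171.3]
force: [-0.4, 0.4, 0.4]
grip_width: 0.0014
grasp_force: 0.0
```

{"name": "arm_command", "arguments": {"series": "-4 0 0 0 255;-4 0 0 0 255;-2 0 0 0 255;-2 0 0 0 255;-1 0 0 0 255;-1 0 0 0 255;0 0 0 0 255"}}

```text
time_s: 13.5
tool_pos: [0.5088, 0.0283, 0.0628]
tool_rot: [-180.0, -0.2, 171.3]
force: [-4.6, 0.7, 4.2]
grip_width: 0.0004
grasp_force: 2.4
```

{"name": "arm_command", "arguments": {"series": "-2 0 0 0 255;-2 0 0 0 255;-1 0 0 0 255;-1 0 0 0 255;0 0 0 0 255"}}

```text
time_s: 13.92
tool_pos: [0.5092, 0.0283, 0.0621]
tool_rot: [-180.0, -0.8, 171.3]
force: [-17.7, 2.3, 14.9]
grip_width: 0.0006
grasp_force: 9.4
```

Pushing with 17.7 N gave no further motion, so the strip is home. I'll back off, rise, and look at the cap from beyond it.

{"name": "arm_command", "arguments": {"series": "6 0 0 0 255;8 0 -5 0 255;0 0 -25 0 0;0 0 -35 0 0;0 0 -35 0 0;0 0 -35 0 0;0 0 -30 0 0;-15 0 -15 0 0;-30 0 0 0 0;-30 0 0 0 0;-30 0 0 0 0;-30 0 0 0 0;-30 0 0 0 0;-30 0 0 0 0;-20 0 0 0 0;-10 0 0 0 0;0 0 0 0 0;0 0 0 0 0;0 0 0 0 0", "squeeze": 40}}

```text
time_s: 15.5
tool_pos: [0.7241, -0.0046, 0.2435]
tool_rot: [180.0, 0.0, 171.3]
force: [-0.1, 0.3, 0.0]
grip_width: 0.0868
grasp_force: 0.0
```

```bash
python3 - <<'E'
from h import *
o=telemetry.get_obs(); w=cams.read_camera('wrist'); P=pose('wrist',o); cv2.imwrite('pics/w5.png',w)
print(o['tool_pos'],o['tool_rot'],o['qpos'].round(0))
A=np.array([.665,.004]); y=np.radians(-8.7); u=np.array([np.cos(y),np.sin(y)])
print('hole',proj(P,[*A,.1617]),'collar line',proj(P,[*(A-.04*u),.118]),'tail',proj(P,[*(A-.145*u),.078]))
E
```

```text
[ 0.72407023 -0.0046192   0.24348741] [1.79987219e+02 3.55692200e-02 1.71298695e+02] [-21.  29.  29.  70. -14.  84.  88.]
hole [[254.80282628 119.53174003]] collar line [[254.80747921  66.83773127]] tail [[254.86405943 -59.48826338]]
```

View pics/w5.png

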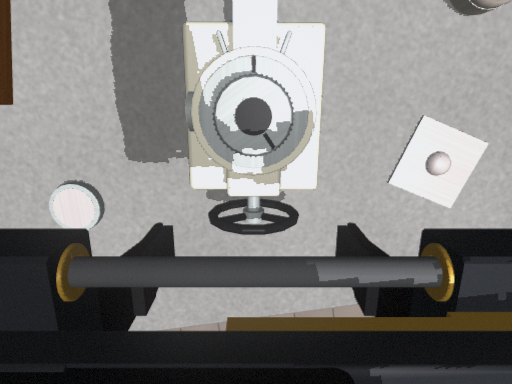

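The wrist view shows the cap's hole at (253.5,116), the collar mark straight above it at (254,62), and the cap mark at (272,150). That is 209° anticlockwise, or 3.65 rad, matching the earlier 3.68.

```bash
python3 - <<'E'
from h import *
o=telemetry.get_obs(); P=pose('wrist',o); im=cv2.imread('pics/w5.png'); m=((im.max(2)<70)*255).astype(np.uint8)
k,l,s,c=cv2.connectedComponentsWithStats(m[95:135,230:275]); i=1+np.argmax(s[1:,4]); p=c[i]+[230,95]; print(p,s[i])
a=cast(P,p,.1617)[0]; print(a)
go([a[0],a[1],.1298],215,o)
E
```

```text
[252.53012048 131.62650602] [12 34 23  6 83]
[0.67321404 0.00116115 0.1617    ]
shift tool mm [ 51.1  -2.1 113.9] turn rad -0.763 min rows 7
```

```bash
python3 - <<'E'
from h import *
o=telemetry.get_obs(); P=pose('wrist',o); g=cv2.imread('pics/w5.png',0)
print(g[116,228:282].tolist()); print(g[92:142,253].tolist())
m=((g<95)*255).astype(np.uint8)
k,l,s,c=cv2.connectedComponentsWithStats(m[85:145,220:290]); i=l[31,33]; p=c[i]+[220,85]; print(i,p,s[i])
for q in (p,(253.5,116)):
    a=cast(P,q,.1617)[0]; print(a); go([a[0],a[1],.1298],215,o)
E
```

```text
[231, 231, 232, 232, 232, 224, 180, 105, 79, 81, 80, 77, 81, 80, 78, 79, 81, 82, 83, 83, 84, 83, 85, 85, 85, 85, 86, 85, 87, 87, 88, 87, 86, 89, 86, 90, 90, 88, 89, 89, 90, 90, 89, 96, 224, 238, 237, 238, 238, 238, 239, 237, 238, 238]
[238, 238, 238, 238, 237, 147, 87, 88, 87, 88, 85, 86, 85, 87, 84, 86, 86, 87, 87, 86, 85, 85, 85, 85, 85, 83, 84, 85, 85, 84, 85, 85, 85, 83, 83, 84, 85, 83, 82, 60, 52, 54, 51, 93, 134, 139, 141, 140, 142, 141]
1 [252.9261745 116.4295302] [  15   13   36   38 1043]
[0.66252312 0.0030988  0.1617    ]
shift tool mm [ 62.   -1.8 113.9] turn rad -0.763 min rows 7
[0.66228596 0.00355528 0.1617    ]
shift tool mm [ 62.3  -1.4 113.9] turn rad -0.763 min rows 7
```

{"name": "arm_command", "arguments": {"series": "20 -0.5 5 0 0;25 -0.5 10 0 0;16.5 -0.5 10 0 0;0 0 10 -0.11 0;0 0 10 -0.11 0;0 0 5 -0.11 0;0 0 0 -0.11 0;0 0 0 -0.11 0;0 0 0 -0.11 0;0 0 0 -0.103 0;0 0 0 0 0;0 0 15 0 0;0 0 15 0 0;0 0 15 0 0;0 0 10 0 0;0 0 6 0 0;0 0 2.9 0 0;0 0 0 0 0"}}

```text
time_s: 17.05
tool_pos: [0.6632, 0.0033, 0.129]
tool_rot: [180.0, -0.0, -145.0]
force: [0.0, -0.7, 0.6]
grip_width: 0.0872
grasp_force: 0.0
```

{"name": "arm_command", "arguments": {"series": "0 0 0 0 255;0 0 0 0 255;0 0 0 0 255;0 0 0 0 255;0 0 0 0 255;0 0 0 0 255;0 0 0 0 255;0 0 0 0 255;0 0 0 0 255;0 0 0 0 255", "squeeze": 40}}

```text
time_s: 17.88
tool_pos: [0.6631, 0.0038, 0.1295]
tool_rot: [179.9, 0.0, -145.0]
force: [-3.6, 2.0, 4.5]
grip_width: 0.0591
grasp_force: 40.0
```

```bash
python3 - <<'E'
from h import *
o=telemetry.get_obs(); print(o['tool_pos'],o['force'],o['wrist_torque'],o['grip_width'],o['grasp_force'],o['qpos'].round(0))
E
```

```text
[0.66314501 0.00381991 0.1294782 ] [-3.56129356  1.96660878  4.50654825] [ 0.6979222   0.807439   -0.08734894] 0.05911857835110363 39.99683786183596 [-19.  24.  21.  88.  -9.  69. 129.]
```

{"name": "arm_command", "arguments": {"series": "0 0 0.03 0.05 255;0 0 0.05 0.1 255;0 0 0.05 0.1 255;0 0 0.05 0.1 255;0 0 0.05 0.1 255;0 0 0.05 0.1 255;0 0 0.05 0.1 255;0 0 0.05 0.1 255;0 0 0.05 0.1 255;0 0 0.05 0.1 255;0 0 0.05 0.1 255;0 0 0.05 0.1 255;0 0 0.05 0.1 255;0 0 0.05 0.1 255;0 0 0.05 0.1 255;0 0 0.05 0.1 255;0 0 0.05 0.1 255;0 0 0.05 0.1 255;0 0 0.05 0.05 255;0 0 0 0 255"}}

```text
time_s: 19.55
tool_pos: [0.663, 0.0029, 0.1286]
tool_rot: [-179.9, -0.0, 111.7]
force: [-5.5, 1.1, 5.8]
grip_width: 0.0589
grasp_force: 40.0
```

```bash
python3 - <<'E'
from h import *
o=telemetry.get_obs(); print(o['tool_rot'],o['force'],o['wrist_torque'],o['grasp_force'],o['qpos'].round(0))
s=cams.read_camera('scene'); cv2.imwrite('pics/s6.png',s)
E
```

```text
[-1.79949882e+02 -4.75373932e-03  1.11747118e+02] [-5.47732389  1.11667163  5.81305572] [ 0.32493071  0.7344165  -0.15521138] 40.000294083729386 [-33.  27.  40.  89. -18.  71.  32.]
```

{"name": "arm_command", "arguments": {"series": "0 0 0.03 0.05 255;0 0 0.05 0.1 255;0 0 0.05 0.1 255;0 0 0.05 0.1 255;0 0 0.05 0.1 255;0 0 0.05 0.1 255;0 0 0.05 0.1 255;0 0 0.05 0.1 255;0 0 0.05 0.1 255;0 0 0.05 0.1 255;0 0 0.05 0.1 255;0 0 0.05 0.1 255;0 0 0.05 0.1 255;0 0 0.05 0.1 255;0 0 0.05 0.1 255;0 0 0.05 0.1 255;0 0 0 0.05 255;0 0 0 0.03 255;0 0 0 0.03 255;0 0 0 0 255"}}

```text
time_s: 21.27
tool_pos: [0.6621, 0.0032, 0.1278]
tool_rot: [-180.0, 0.2, 16.7]
force: [-7.6, 3.1, 6.0]
grip_width: 0.0594
grasp_force: 40.0
```

```bash
python3 - <<'E'
from h import *
o=telemetry.get_obs(); print(o['tool_rot'],o['force'],o['wrist_torque'],o['grasp_force'],o['qpos'].round(0))
E
```

```text
[-1.79959218e+02  1.76907575e-01  1.67474707e+01] [-7.61966645  3.10073257  5.99957154] [ 0.15644655  1.56349236 -0.13550719] 39.998538717627525 [-45.  35.  60.  89. -31.  74. -54.]
```

{"name": "arm_command", "arguments": {"series": "0 0 0 0.04 255;0 0 0 0.04 255;0 0 0 0.04 255;0 0 0 0.04 255;0 0 0 0 255"}}

```text
time_s: 21.68
tool_pos: [0.6621, 0.0033, 0.1278]
tool_rot: [-180.0, 0.2, 7.6]
force: [-7.6, 2.6, 6.7]
grip_width: 0.0592
grasp_force: 40.0
```

```bash
python3 - <<'E'
from h import *
o=telemetry.get_obs(); print(o['tool_rot'],o['force'],o['wrist_torque'],o['qpos'].round(0))
E
```

```text
[-179.97467923    0.18302237    7.55061275] [-7.56469767  2.61466751  6.74284023] [ 0.24690507  1.60417023 -0.18575785] [-46.  36.  62.  89. -32.  75. -62.]
```

{"name": "arm_command", "arguments": {"series": "0 0 0 0.03 255;0 0 0 0.03 255;0 0 0 0.03 255;0 0 0 0 255"}}

```text
time_s: 22.02
tool_pos: [0.6621, 0.0034, 0.1277]
tool_rot: [-180.0, 0.2, 2.4]
force: [-6.5, 2.9, 6.8]
grip_width: 0.0594
grasp_force: 40.0
```

```bash
python3 - <<'E'
from h import *
o=telemetry.get_obs(); print(o['tool_rot'],o['force'],o['wrist_torque'],o['qpos'].round(0))
E
```

```text
[-179.98709063    0.18616902    2.42209007] [-6.50801679  2.91796986  6.79951306] [ 0.18965539  1.52969094 -0.18962636] [-46.  36.  63.  89. -33.  75. -67.]
```

{"name": "arm_command", "arguments": {"series": "0 0 0 0.03 255;0 0 0 0.03 255;0 0 0 0.03 255;0 0 0 0.03 255;0 0 0 0 255"}}

```text
time_s: 22.43
tool_pos: [0.6646, 0.0033, 0.1278]
tool_rot: [179.9, -0.1, -4.3]
force: [0.6, 0.0, 1.7]
grip_width: 0.0593
grasp_force: 40.0
```

```bash
python3 - <<'E'
from h import *
o=telemetry.get_obs(); print(o['tool_rot'],o['force'],o['wrist_torque'],o['qpos'].round(0))
E
```

```text
[ 1.79924348e+02 -1.43643532e-01 -4.26509014e+00] [0.57092814 0.0138356  1.67294611] [ 0.25155529 -0.18889444  0.9579039 ] [-47.  37.  64.  89. -34.  75. -73.]
```

{"name": "arm_command", "arguments": {"series": "0 0 0 0.03 255;0 0 0 0.03 255;0 0 0 0 255;0 0 0 0 255"}}

```text
time_s: 22.77
tool_pos: [0.6652, 0.0031, 0.1279]
tool_rot: [180.0, -0.2, -7.7]
force: [5.3, 1.1, 0.1]
grip_width: 0.0594
grasp_force: 40.0
```

```bash
python3 - <<'E'
from h import *
o=telemetry.get_obs(); print(o['tool_rot'],o['force'],o['wrist_torque'],o['qpos'].round(0)); s=cams.read_camera('scene'); cv2.imwrite('pics/s7.png',s)
t=cams.read_camera('top')
cv2.imwrite('pics/c7.png',np.hstack([cv2.resize(s[170:250,175:255],(400,400),interpolation=2),cv2.resize(t[100:180,245:325],(400,400),interpolation=2)]))
E
```

```text
[179.95294146  -0.24334903  -7.70787199] [5.25646903 1.08048359 0.09108091] [-0.10944636 -1.11415009  0.95504577] [-47.  37.  65.  89. -35.  75. -76.]
```

Torque holds at about 0.96 N m while the tool slips on, so the cap has bottomed. Now I'll back off a quarter turn anticlockwise.

{"name": "arm_command", "arguments": {"series": "0 0 0 -0.05 255;0 0 -0.05 -0.1 255;0 0 -0.05 -0.1 255;0 0 -0.05 -0.1 255;0 0 -0.05 -0.1 255;0 0 -0.05 -0.1 255;0 0 -0.05 -0.1 255;0 0 -0.05 -0.1 255;0 0 -0.05 -0.1 255;0 0 -0.05 -0.1 255;0 0 -0.05 -0.1 255;0 0 -0.05 -0.1 255;0 0 -0.05 -0.1 255;0 0 -0.05 -0.1 255;0 0 -0.05 -0.1 255;0 0 -0.05 -0.05 255;0 0 0 0 255;0 0 0 0 255"}}

```text
time_s: 24.37
tool_pos: [0.6633, 0.006, 0.1286]
tool_rot: [-179.9, -0.2, 78.2]
force: [-1.6, 5.6, 3.6]
grip_width: 0.0591
grasp_force: 40.0
```

```bash
python3 - <<'E'
from h import *
o=telemetry.get_obs(); print(o['tool_rot'],o['force'],o['wrist_torque'],o['qpos'].round(0)); go([*o['tool_pos']],82.3,o)
E
```

```text
[-179.93323077   -0.24712033   78.16643102] [-1.59486878  5.60650797  3.55599742] [ 1.01222176 -0.18808769  0.13137944] [-37.  29.  46.  89. -22.  71.   1.]
shift tool mm [0. 0. 0.] turn rad -0.072 min rows 1
```

{"name": "arm_command", "arguments": {"series": "0 0 -0.02 -0.04 255;0 0 -0.02 -0.035 255;0 0 0 0 255;0 0 0 0 255;0 0 0 0 255"}}

```text
time_s: 24.78
tool_pos: [0.6631, 0.006, 0.1287]
tool_rot: [-179.9, -0.2, 82.5]
force: [-2.4, 5.6, 3.5]
grip_width: 0.0594
grasp_force: 40.0
```

```bash
python3 - <<'E'
from h import *
o=telemetry.get_obs(); print(o['tool_pos'],o['tool_rot'],o['force'],o['wrist_torque'],o['grasp_force'],o['joint_velocities'].round(2)); s=cams.read_camera('scene')
w=cams.read_camera('wrist')
cv2.imwrite('pics/c8.png',np.hstack([cv2.resize(s[160:260,165:265],(384,384),interpolation=2),w])[:,:800])
E
```

```text
[0.66305313 0.00600276 0.12865034] [-179.92565863   -0.24335462   82.4532936 ] [-2.3940715   5.60031139  3.53895271] [1.05755164 0.03831472 0.12262087] 40.00346163287759 [-0.01 -0.03  0.08 -0.08  0.04 -0.03 -0.03]
```

View pics/c8.png

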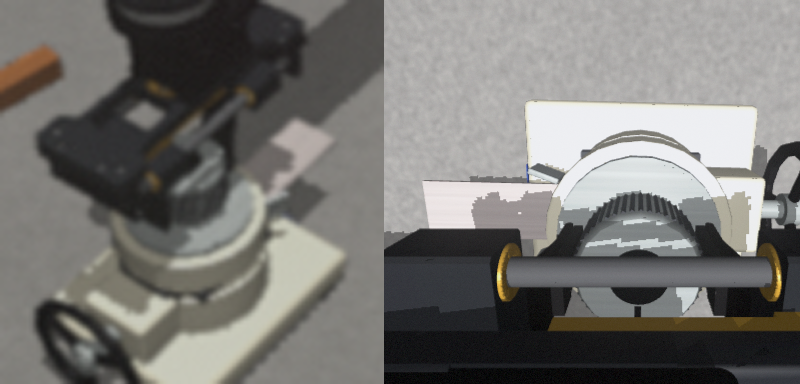

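The wrist view shows the fingers on the cap. Its mark at (637,312) lies straight below the hole at (638,278), so it points to 262°, about 91° (1.59 rad) back from the collar mark. The strip is still in the slot, at (480,205).

```bash
python3 -c "
from cell import env
print(env.sign_off())"
```

```text
the job is handed in; nothing more can be done
None
```

The job is handed in, with no verdict returned: the strip is home against the stop and released, and the cap was bottomed out, backed off about 1.59 rad (a quarter turn is 1.57), and is still gripped at 40 N.

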